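# Feel for the full box and latch it home in the dock

## Robot

A 7-joint arm with a two-finger parallel gripper is mounted at the origin on a cart in front of the work surface, level with it; the furniture and walls round the work are solid. World frame = base frame: x ahead of the robot, y to its left, z up, the work surface at z = 0. Lengths are in m, angles in rad, forces in N, time in s.
With the tool pointing down it reaches from about 0.4 to 0.85 m from the base axis. Payload 10.4 kg.
Tool frame: the origin (TCP) lies between the finger pads; the fingertips stand 22 mm ahead of it and the grasp point (between the pads) lies 3 mm ahead of it (r.nose_length is the distance from the TCP to the fingertips, in m); z points along the fingers, y is the line along which they close (so a half turn about z gives the same grasp; the last joint's range is limited). The gripper opens to 87 mm and grips with 3 to 60 N. Pads are 19 mm wide; open, the fingers measure 117 mm over their backs; the gripper's body (75 mm by 190 mm) begins 51 mm behind the grasp point.
Start: joints at [-1.249, 0.332, -0.065, 1.46, 0.022, 1.35, -0.088], TCP at [0.211, 0.588, 0.245] pointing down, gripper open.
Joint ranges: [-2.6, 2.6], [-0.5, 2.12], [-1.47, 1.34], [0.16, 2.42], [-1.27, 4.41], [0.06, 2.06], [-2.6, 2.6]. Speed limits (rad/s): [2.22, 2.22, 2.79, 2.79, 3.14, 3.14, 3.14].

## Interface

Orientations are given as a unit quaternion [x, y, z, w].
In Python, from bench import readout, cams, r gives the robot as it stands. The module is installed in compiled form; this text tells all that it offers.
- The arm moves only by the tool step_arm, never from a script. Its argument "deltas" is a list that holds one entry, the list of rows, each a list of 7 numbers: the turn, a rotation vector about the tool's x, y, z in rad, then the shift along the tool's x, y, z in m, then the opening in per cent of the stroke, from 0 (shut) to 100 (fully open). A call has 1 to 20 rows; each row is the pose to reach, as a shift and turn from the pose commanded when the call began, along the tool's axes at that moment; what a row does not reach only later rows make up. A row lasts 1/8 s, in which the tool goes at most 62.5 mm and 10.7 degrees, less where a joint would pass 70% of its speed; a pose out of reach is approached as far as the arm can. A call with a gripper value outside its range is refused whole. The fingers move at their own pace and stop on an object; "squeeze" is the grip in N (left out, the last holds). Time passes only in rows, so rows that repeat a pose let the fingers close. It gives the time, the measured TCP pose, the force, the opening and the grip force at its end, in the units of the state.
- readout.read_state(): the state, without advancing time (a new reading comes with each control period).
- cams.camera(name): name is "side" or "top"; returns a dict with "img" (480x640x3 uint8, red, green, blue), "fx", "fy", "cx", "cy" (pixels), "origin" and "rotation" of the camera in the world. Camera axes: x right, y up, looking along -z (the intrinsics and any distortion apply to the point x, -y, -z); pixel columns grow to the right and rows downward; lengths in m; the calibration is good to about 2 mm. A picture is of the moment at which its call begins. There is no depth.
- r.close_job(): hands the job in; it is judged then, once.
The state is a dict: "time": time; "joint_positions": joint angles; "joint_vel": joint speeds; "joint_torque": joint torques, N m; "ee_pos": TCP position; "eef_rot": TCP orientation; "ft_force": force on the tool from outside, world axes, zero at the start; "torque": the same for the moment, N m; "width": finger opening in m; "grip_force": force on a finger pad.
Only numpy, scipy, OpenCV 4.12 (cv2) and the standard library are available. Lean on these libraries where they do the work, as an engineer would, in place of code of your own. Each camera call takes 0.05 s, during which the arm holds its last target. There are 200 camera calls.

## Task

The three closed boxes on the apron of the bench dock look the same, but only one is still full of steel balls and much heavier; the other two are used up. Feel with gentle nudges from the near end which one is the full box, then push that one along its lane, without ramming it, until it is fully home against the stop under the hood and the spring catch has snapped up behind it. Leave the two empty boxes standing on the apron, short of their catches, and do not disturb the things around.

Things in the scene. Friction and masses are not known exactly. Their poses are not given: they have to be found in the camera images.
- dock: Grey sheet-metal dock fixed to the bench, 266 mm long (x), 135 wide (y), with three lanes 41 mm wide, centres at y = +44 (left), 0, -44. Origin on the bench; x runs along the lanes away from the robot to the stop, z up. Floor top at z = 6 mm, guide rails to z = 16. Open apron end at x = -143; a hood (x = 71 to 123, top z = 60) covers the far end. Place and yaw vary
- seat_left (a point): foot of the hidden stop at the far end of the left lane, under the hood: dock x = 115 mm, on the lane's centre line, at floor height (6 mm); axes as the dock. A box is home when its far end is against the stop: its near end face is then at dock x = 35 mm (32.5 to 35 once the catch is up)
- seat_middle (a point): foot of the hidden stop at the far end of the middle lane, under the hood: dock x = 115 mm, on the lane's centre line, at floor height (6 mm); axes as the dock. A box is home when its far end is against the stop: its near end face is then at dock x = 35 mm (32.5 to 35 once the catch is up)
- seat_right (a point): foot of the hidden stop at the far end of the right lane, under the hood: dock x = 115 mm, on the lane's centre line, at floor height (6 mm); axes as the dock. A box is home when its far end is against the stop: its near end face is then at dock x = 35 mm (32.5 to 35 once the catch is up)
- box_left: the box in the left lane: closed, grey body and white lid, 80 mm long (x), 38 wide (y), 46 high, loose on the floor of its lane. Origin at the centre of its underside, x along its length away from the robot, z up. Full: 0.45 to 0.6 kg; empty: 0.1 kg; a steady push of about its own weight slides it. Which one is full changes from run to run
- box_middle: the box in the middle lane: closed, grey body and white lid, 80 mm long (x), 38 wide (y), 46 high, loose on the floor of its lane. Origin at the centre of its underside, x along its length away from the robot, z up. Full: 0.45 to 0.6 kg; empty: 0.1 kg; a steady push of about its own weight slides it. Which one is full changes from run to run
- box_right: the box in the right lane: closed, grey body and white lid, 80 mm long (x), 38 wide (y), 46 high, loose on the floor of its lane. Origin at the centre of its underside, x along its length away from the robot, z up. Full: 0.45 to 0.6 kg; empty: 0.1 kg; a steady push of about its own weight slides it. Which one is full changes from run to run
- push_left (a point): centre of the near end face of the box in the left lane, 23 mm above its underside (29 mm above the bench); axes of the box. It starts at dock x = -135 to -105 mm
- push_middle (a point): centre of the near end face of the box in the middle lane, 23 mm above its underside (29 mm above the bench); axes of the box. It starts at dock x = -135 to -105 mm
- push_right (a point): centre of the near end face of the box in the right lane, 23 mm above its underside (29 mm above the bench); axes of the box. It starts at dock x = -135 to -105 mm
- catch_left (a joint): spring catch of the left lane: a steel tongue in the lane's floor, 14 mm wide, hinged at dock x = 6.5 mm and rising away from the robot to its tip, 5.5 mm above the floor at dock x = 32.5. 0 rad: up, at rest; about 0.2: pressed down by a box passing over it, which takes a few newtons more than sliding it; it springs up behind the box
- catch_middle (a joint): spring catch of the middle lane: a steel tongue in the lane's floor, 14 mm wide, hinged at dock x = 6.5 mm and rising away from the robot to its tip, 5.5 mm above the floor at dock x = 32.5. 0 rad: up, at rest; about 0.2: pressed down by a box passing over it, which takes a few newtons more than sliding it; it springs up behind the box
- catch_right (a joint): spring catch of the right lane: a steel tongue in the lane's floor, 14 mm wide, hinged at dock x = 6.5 mm and rising away from the robot to its tip, 5.5 mm above the floor at dock x = 32.5. 0 rad: up, at rest; about 0.2: pressed down by a box passing over it, which takes a few newtons more than sliding it; it springs up behind the box
- tip_box: blue pipette tip box, 90 x 122 x 79 mm, bystander; origin under its centre
- bottle_50: small bottle with an orange cap, 45 mm across, 93 mm high, bystander; origin under its centre
- marker: black and white marker pen lying on the bench, 135 mm long, bystander; origin under its centre
There are look-alikes about, which are no part of the job. Leave any green look-alike of the box_middle alone.

How it is judged:
At the end, for the whole second after the job is handed in: The full box (it loads the dock with over 3.6 N) is home: near face beyond dock x = 31.5 mm, its catch up (under 0.05 rad). The near faces of both empty boxes lie between dock x = -165 and -75 mm. All boxes stand upright (within 0.08 rad) and at rest ((((x of push_left in the frame of dock above 0.0315 m and value of joint catch_left below 0.05 rad and contact force between box_left and dock above 3.6 N) and x of push_middle in the frame of dock between -0.165 and -0.075 m and x of push_right in the frame of dock between -0.165 and -0.075 m) or ((x of push_middle in the frame of dock above 0.0315 m and value of joint catch_middle below 0.05 rad and contact force between box_middle and dock above 3.6 N) and x of push_left in the frame of dock between -0.165 and -0.075 m and x of push_right in the frame of dock between -0.165 and -0.075 m) or ((x of push_right in the frame of dock above 0.0315 m and value of joint catch_right below 0.05 rad and contact force between box_right and dock above 3.6 N) and x of push_left in the frame of dock between -0.165 and -0.075 m and x of push_middle in the frame of dock between -0.165 and -0.075 m)) and angle between each of box_left, box_middle, box_right's own z axis and vertical below 0.08 rad and linear speed of each of box_left, box_middle, box_right below 0.01 m/s); the robot touches nothing.
It fails at once if a box is rammed: it bears on the dock with more than 45 N (contact force between any of box_left, box_middle, box_right and dock above 45 N).
It fails at once if an empty box or the full one is tipped over (more than 0.5 rad) (angle between any of box_left, box_middle, box_right's own z axis and vertical above 0.5 rad).
It fails at once if the tip box, bottle or marker pen is moved by more than 30 mm (distance of any of tip_box, bottle_50, marker from where it was at the start of the episode above 0.03 m).
It also fails if it takes over 54 s, if anything falls off the work surface, if the arm or the gripper's body presses on something with over 40 N, if the wrist force passes 120 N, or if a joint passes its speed limit or range.

## Working session

There is one attempt and no reset: what is moved stays moved. The work goes in short steps, Python scripts to look and compute and a tool call to move; the robot and the scene stay as the last step left them, time stands still between calls to the robot, and variables do not carry over. Pictures are saved under pics/ and viewed, at most 10 in all, crops included, and the job is handed in when it is done.

Besides the shell and the picture viewer there is one more tool, called after "Request:" as name(argument=value, ...) on one line, values as JSON. step_arm: Moves the arm, as the interface text tells. Its arguments: {"type":"object","properties":{"deltas":{"type":"array"},"squeeze":{"type":"number"}},"required":["deltas"]}

```bash
mkdir -p pics; python3 - <<'E'
from bench import readout,cams,r
import cv2,numpy as np
for n in("side","top"):
    c=cams.camera(n); cv2.imwrite(f"pics/{n}0.png",c["img"][:,:,::-1])
    print(n,c["fx"],c["fy"],c["cx"],c["cy"],c["origin"],c["rotation"],[k for k in c])
print(readout.read_state(),r.nose_length)
E
```

```text
side 559.365575887923 559.365575887923 314.51122972816086 236.84287565122526 [ 0.3355437  -0.71734598  0.69975442] [ 0.45095152 -0.03023047 -0.08110557  0.88834156] ['img', 'fx', 'fy', 'cx', 'cy', 'origin', 'rotation']
top 521.1256036040003 521.1256036040003 316.7913249247821 233.70624420581692 [0.36177965 0.14398002 1.01904884] [ 0.0420064  -0.03146209 -0.70520025  0.70706308] ['img', 'fx', 'fy', 'cx', 'cy', 'origin', 'rotation']
{'time': 0.1, 'joint_positions': array([-1.24860068,  0.3328435 , -0.06472118,  1.46085374,  0.02162874,
        1.34989578, -0.08849667]), 'joint_vel': array([ 0.00070308, -0.00218226, -0.00099377, -0.00246707,  0.00032092,
       -0.00181452, -0.00059772]), 'joint_torque': array([ 9.68723398e-04, -6.24541569e+01,  2.42688542e-02, -3.90717173e+01,
       -6.15730137e-02,  3.65338940e-02,  6.15487488e-05]), 'ee_pos': array([0.21114453, 0.58791771, 0.24381351]), 'eef_rot': array([ 1.71521040e-01,  9.85180241e-01, -6.47798483e-04, -7.27185296e-05]), 'ft_force': array([ 0.02436675, -0.62128239,  0.01615498]), 'torque': array([-0.04070406,  0.0132358 , -0.06375973]), 'grip_force': 0.0, 'width': 0.08721482064256778} 0.022
```

View pics/side0.png

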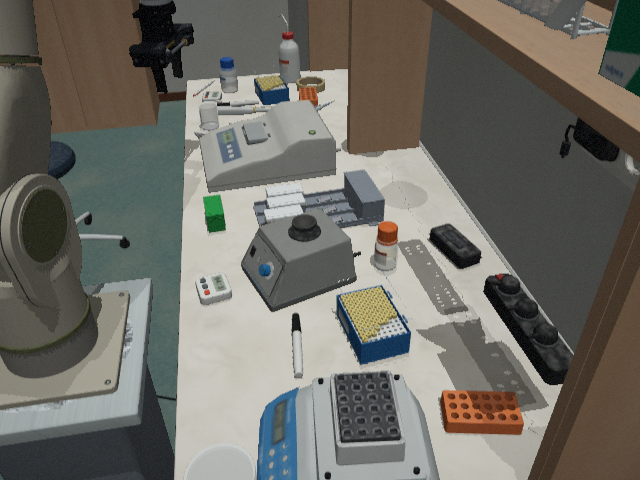

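View pics/top0.png

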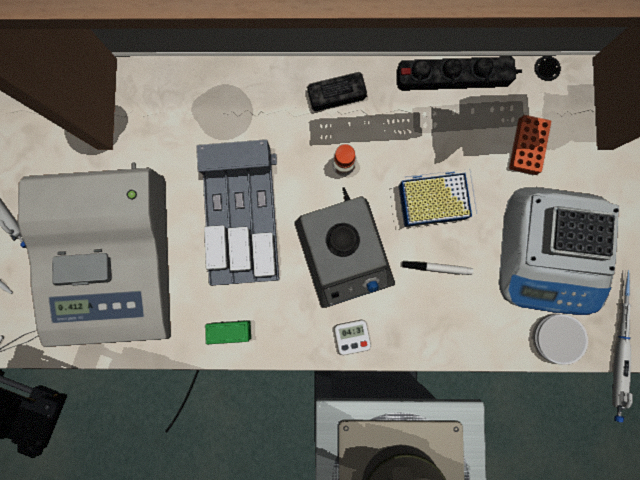

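The top view shows the dock at columns 197–280, rows 142–285, with its hood at the far end. Three white-lidded boxes sit at about (215,248), (239,249) and (263,254). A green box lies on the bench at (228,332), which is the look-alike to leave alone. I'll take one enlarged crop to measure from.

```bash
python3 - <<'E'
import cv2
i=cv2.imread("pics/top0.png")[135:350,185:300]
cv2.imwrite("pics/crop0.png",cv2.resize(i[:155],None,fx=5,fy=3.8,interpolation=cv2.INTER_CUBIC))
E
```

```text
(no output)
```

View pics/crop0.png

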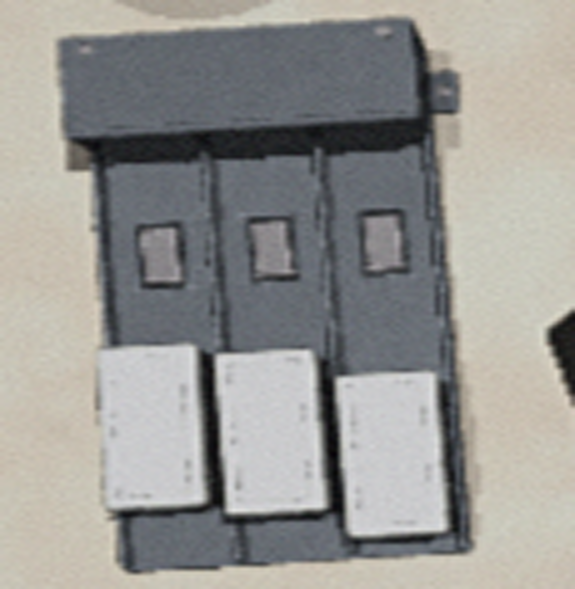

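```bash
cat > h.py <<'E'
import numpy as np
from scipy.spatial.transform import Rotation as R
K=(521.1256,521.1256,316.7913,233.7062);O=np.array([0.36177965,0.14398002,1.01904884])
Q=R.from_quat([0.0420064,-0.03146209,-0.70520025,0.70706308])
def proj(P):
    p=Q.inv().apply(np.atleast_2d(P)-O)
    return np.c_[K[2]+K[0]*p[:,0]/-p[:,2],K[3]+K[1]*p[:,1]/p[:,2]]
def unproj(uv,z):
    uv=np.atleast_2d(uv);d=Q.apply(np.c_[(uv[:,0]-K[2])/K[0],-(uv[:,1]-K[3])/K[1],-np.ones(len(uv))])
    return O+d*((z-O[2])/d[:,2])[:,None]
def dock2w(q,P):
    P=np.atleast_2d(P);c,s=np.cos(q[2]),np.sin(q[2])
    return np.c_[q[0]+c*P[:,0]-s*P[:,1],q[1]+s*P[:,0]+c*P[:,1],P[:,2]]
E
python3 - <<'E'
from h import *
from scipy.optimize import least_squares
cr=lambda a:np.array(a)/[5,3.8]+[185,135]-0.4
hood=cr([(60,38),(412,18),(425,118),(72,137)]);ap=cr([(122,570),(468,550)])
P=np.array([[.123,.0675,.06],[.123,-.0675,.06],[.071,-.0675,.06],[.071,.0675,.06],[-.143,.0675,.008],[-.143,-.0675,.008]])
uv=np.r_[hood,ap]
s=least_squares(lambda q:(proj(dock2w(q,P))-uv).ravel(),[.65,.35,0],loss='soft_l1')
print(s.x,(proj(dock2w(s.x,P))-uv).round(1).tolist())
q=s.x;c,sn=np.cos(q[2]),np.sin(q[2])
for n,b in dict(L=[(108,509),(207,502),(98,347),(197,345)],M=[(228,516),(328,508),(217,353),(316,350)],Rr=[(347,537),(447,532),(337,377),(437,372)],G=None).items():
    if b is None: w=unproj([(205,323),(250,321),(251,341),(206,343)],.046); print(n,w.round(3).tolist());continue
    w=unproj(cr(b),.052); d=w[:,:2]-q[:2]; d=np.c_[c*d[:,0]+sn*d[:,1],-sn*d[:,0]+c*d[:,1]]
    print(n,"world",w.mean(0).round(4),"dock",d.round(4).tolist())
for y in(.044,0,-.044): print(dock2w(q,[[-.16,y,0],[.035,y,0]]).round(4).tolist())
E
```

```text
[0.51447771 0.3103553  0.07072724] [[-0.0, -0.8], [0.8, -0.6], [-0.2, 0.1], [-1.2, 0.1], [0.1, 0.3], [0.4, 0.9]]
L world [0.4382 0.3484 0.052 ] dock [[-0.1132, 0.0618], [-0.1123, 0.0248], [-0.0332, 0.0619], [-0.0348, 0.0247]]
M world [0.4353 0.3035 0.052 ] dock [[-0.1197, 0.0173], [-0.1183, -0.02], [-0.0393, 0.0174], [-0.0404, -0.0197]]
Rr world [0.4243 0.2586 0.052 ] dock [[-0.1329, -0.0263], [-0.133, -0.0635], [-0.0543, -0.0269], [-0.0544, -0.0644]]
G [[0.297, 0.365, 0.046], [0.301, 0.282, 0.046], [0.264, 0.279, 0.046], [0.26, 0.362, 0.046]]
[[0.3518, 0.3429, 0.0], [0.5463, 0.3567, 0.0]]
[[0.3549, 0.299, 0.0], [0.5494, 0.3128, 0.0]]
[[0.358, 0.2552, 0.0], [0.5525, 0.2689, 0.0]]
```

Request:
step_arm(deltas=[[[0,0,0.144,-0.026,-0.023,0,0],[0,0,0.289,-0.052,-0.047,0,0],[0,0,0.433,-0.077,-0.07,0,0],[0,0,0.577,-0.103,-0.093,0,0],[0,0,0.721,-0.129,-0.117,0,0],[0,0,0.866,-0.155,-0.14,0,0],[0,0,1.01,-0.18,-0.164,0,0],[0,0,1.154,-0.206,-0.187,0,0],[0,0,1.154,-0.206,-0.187,0,0],[0,0,1.154,-0.206,-0.187,0,0]]])

```text
time: 1.35
ee_pos: [0.3415, 0.343, 0.2444]
eef_rot: [0.681, 0.733, -0.0, -0.0]
ft_force: [0.1, -0.1, -0.4]
width: 0.0017
grip_force: 0.0
```

Request:
step_arm(deltas=[[[0,0,0,0,0,0.05,0],[0,0,0,0,0,0.1,0],[0,0,0,0,0,0.15,0],[0,0,0,0,0,0.18,0],[0,0,0,0,0,0.2,0],[0,0,0,0,0,0.2,0],[0,0,0,0,0,0.2,0]]])

```text
time: 2.22
ee_pos: [0.3419, 0.3435, 0.0453]
eef_rot: [0.681, 0.733, 0.0, -0.0]
ft_force: [-0.1, -0.7, 0.4]
width: 0.0007
grip_force: 0.0
```

```bash
python3 - <<'E'
from bench import cams
import cv2,numpy as np
a=cams.camera("side")["img"][150:260,170:420,::-1];b=cams.camera("top")["img"][130:350,170:420,::-1]
cv2.imwrite("pics/c1.png",np.vstack([cv2.resize(a,(700,240)),cv2.resize(b,(700,360))]))
E
```

```text
(no output)
```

View pics/c1.png

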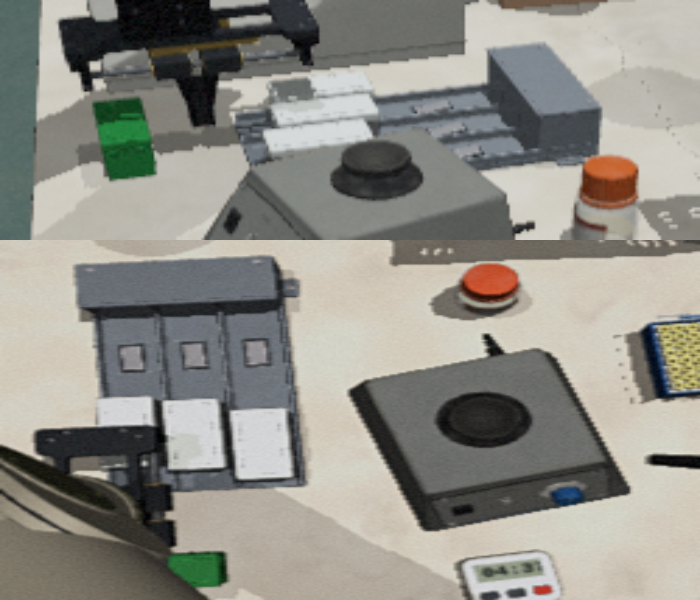

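The crops show the closed fingers between the green box and the left lane's apron, with the gripper body along the lane and clear of everything. I'll nudge the left box first.

Request:
step_arm(deltas=[[[0,0,0,0,0.01,0,0],[0,0,0,0,0.02,0,0],[0,0,0,0,0.026,0,0],[0,0,0,0,0.03,0,0],[0,0,0,0,0.032,0,0],[0,0,0,0,0.034,0,0],[0,0,0,0,0.036,0,0],[0,0,0,0,0.038,0,0],[0,0,0,0,0.04,0,0]]])

```text
time: 3.45
ee_pos: [0.3819, 0.3456, 0.0446]
eef_rot: [0.681, 0.732, 0.0, -0.0]
ft_force: [-0.8, -0.2, 0.9]
width: 0.0008
grip_force: 0.0
```

Request:
step_arm(deltas=[[[0,0,0,0,0.002,0,0],[0,0,0,0,0.004,0,0]]])

```text
time: 3.7
ee_pos: [0.3859, 0.3458, 0.0446]
eef_rot: [0.681, 0.732, 0.0, -0.0]
ft_force: [0.7, 0.2, 0.6]
width: 0.0004
grip_force: 0.0
```

Request:
step_arm(deltas=[[[0,0,0,0,0.002,0,0],[0,0,0,0,0.004,0,0]]])

```text
time: 3.95
ee_pos: [0.3898, 0.3461, 0.0445]
eef_rot: [0.681, 0.732, -0.0, -0.0]
ft_force: [-0.0, -0.6, 0.5]
width: 0.0003
grip_force: 0.4
```

Request:
step_arm(deltas=[[[0,0,0,0,0.002,0,0],[0,0,0,0,0.004,0,0]]])

```text
time: 4.2
ee_pos: [0.3939, 0.3464, 0.0445]
eef_rot: [0.681, 0.732, 0.0, -0.0]
ft_force: [-0.9, -1.0, 0.5]
width: 0.0004
grip_force: 0.3
```

Request:
step_arm(deltas=[[[0,0,0,0,0.002,0,0],[0,0,0,0,0.004,0,0]]])

```text
time: 4.45
ee_pos: [0.3979, 0.3467, 0.0445]
eef_rot: [0.681, 0.732, 0.0, -0.0]
ft_force: [-1.0, -0.4, 0.1]
width: 0.0005
grip_force: 0.3
```

Request:
step_arm(deltas=[[[0,0,0,0,0.002,0,0],[0,0,0,0,0.004,0,0]]])

```text
time: 4.7
ee_pos: [0.4019, 0.3469, 0.0445]
eef_rot: [0.681, 0.732, 0.0, -0.0]
ft_force: [-0.7, 0.4, 0.8]
width: 0.0002
grip_force: 0.3
```

```bash
python3 - <<'E'
from bench import cams,readout
import cv2,numpy as np
s=readout.read_state();print(s["ft_force"],s["torque"])
a=cams.camera("side")["img"][160:250,190:400,::-1];b=cams.camera("top")["img"][130:300,170:400,::-1]
cv2.imwrite("pics/c2.png",np.vstack([cv2.resize(a,(700,280)),cv2.resize(b,(700,320))]))
E
```

```text
[-0.74154412  0.44467036  0.78802703] [-0.02331104  0.23359239 -0.01448681]
```

View pics/c2.png

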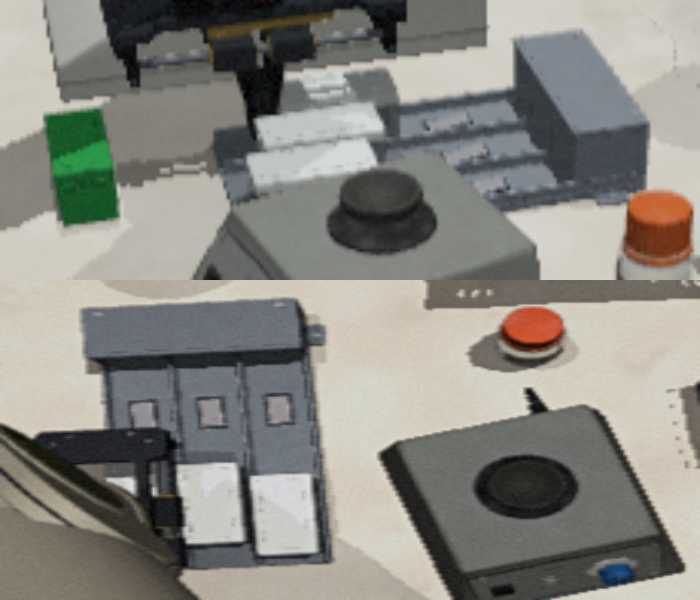

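The side view shows the left box pushed about 10 mm ahead with only about 0.8 N of resistance, so it's empty. The middle box is next.

Request:
step_arm(deltas=[[[0,0,0,0,-0.02,0,0],[0,0,0,0,-0.045,0,0],[0,0,0,0,-0.06,0,0],[0,0,0,-0.02,-0.06,0,0],[0,0,0,-0.035,-0.06,0,0],[0,0,0,-0.044,-0.06,0,0],[0,0,0,-0.044,-0.055,0,0],[0,0,0,-0.044,-0.045,0,0],[0,0,0,-0.044,-0.035,0,0],[0,0,0,-0.044,-0.028,0,0],[0,0,0,-0.044,-0.026,0,0],[0,0,0,-0.044,-0.024,0,0],[0,0,0,-0.044,-0.022,0,0],[0,0,0,-0.044,-0.02,0,0],[0,0,0,-0.044,-0.018,0,0]]])

```text
time: 6.68
ee_pos: [0.3869, 0.3018, 0.0445]
eef_rot: [0.681, 0.732, -0.0, -0.0]
ft_force: [-0.5, 0.0, 0.6]
width: 0.0005
grip_force: 0.3
```

Request:
step_arm(deltas=[[[0,0,0,0,0.002,0,0],[0,0,0,0,0.004,0,0]]])

```text
time: 6.92
ee_pos: [0.3911, 0.3021, 0.0446]
eef_rot: [0.681, 0.732, 0.0, -0.0]
ft_force: [-0.5, 0.2, -0.4]
width: 0.0006
grip_force: 0.3
```

Request:
step_arm(deltas=[[[0,0,0,0,0.002,0,0],[0,0,0,0,0.004,0,0]]])

```text
time: 7.18
ee_pos: [0.3951, 0.3023, 0.0445]
eef_rot: [0.681, 0.732, 0.0, -0.0]
ft_force: [-1.3, 0.3, -0.6]
width: 0.0007
grip_force: 0.3
```

Request:
step_arm(deltas=[[[0,0,0,0,0.002,0,0],[0,0,0,0,0.004,0,0]]])

```text
time: 7.42
ee_pos: [0.3991, 0.3026, 0.0446]
eef_rot: [0.681, 0.732, 0.0, -0.0]
ft_force: [-0.1, 0.2, 1.0]
width: 0.0006
grip_force: 0.3
```

The middle box moved with about 0.5 N as well, so it's empty too. I'll confirm by nudging the right box.

Request:
step_arm(deltas=[[[0,0,0,0,-0.02,0,0],[0,0,0,0,-0.045,0,0],[0,0,0,0,-0.056,0,0],[0,0,0,-0.02,-0.056,0,0],[0,0,0,-0.035,-0.056,0,0],[0,0,0,-0.044,-0.056,0,0],[0,0,0,-0.044,-0.05,0,0],[0,0,0,-0.044,-0.042,0,0],[0,0,0,-0.044,-0.038,0,0],[0,0,0,-0.044,-0.036,0,0],[0,0,0,-0.044,-0.034,0,0],[0,0,0,-0.044,-0.032,0,0],[0,0,0,-0.044,-0.03,0,0]]])

```text
time: 9.05
ee_pos: [0.3722, 0.2566, 0.0446]
eef_rot: [0.681, 0.732, 0.0, -0.0]
ft_force: [-0.5, 0.6, -0.6]
width: 0.0004
grip_force: 0.0
```

Request:
step_arm(deltas=[[[0,0,0,0,0.002,0,0],[0,0,0,0,0.004,0,0]]])

```text
time: 9.3
ee_pos: [0.3755, 0.2568, 0.0444]
eef_rot: [0.681, 0.732, -0.001, -0.0]
ft_force: [-4.7, 0.2, 4.1]
width: 0.0006
grip_force: 2.7
```

Request:
step_arm(deltas=[[[0,0,0,0,0.002,0,0],[0,0,0,0,0.004,0,0]]])

```text
time: 9.55
ee_pos: [0.38, 0.2572, 0.0445]
eef_rot: [0.681, 0.732, -0.0, -0.0]
ft_force: [-4.1, -0.3, 1.7]
width: 0.0002
grip_force: 2.1
```

Request:
step_arm(deltas=[[[0,0,0,0,0.002,0,0],[0,0,0,0,0.004,0,0]]])

```text
time: 9.8
ee_pos: [0.3842, 0.2574, 0.0445]
eef_rot: [0.681, 0.732, -0.0, -0.0]
ft_force: [-2.9, -0.8, 1.3]
width: 0.0008
grip_force: 2.0
```

The right box resists with 3–5 N, so it's the full one. I'll push it gently along its lane, slowing down before the stop.

Request:
step_arm(deltas=[[[0,0,0,0,0.003,0,0],[0,0,0,0,0.006,0,0],[0,0,0,0,0.009,0,0],[0,0,0,0,0.012,0,0],[0,0,0,0,0.015,0,0],[0,0,0,0,0.018,0,0],[0,0,0,0,0.021,0,0],[0,0,0,0,0.024,0,0],[0,0,0,0,0.027,0,0],[0,0,0,0,0.03,0,0],[0,0,0,0,0.033,0,0],[0,0,0,0,0.036,0,0],[0,0,0,0,0.039,0,0],[0,0,0,0,0.042,0,0],[0,0,0,0,0.045,0,0],[0,0,0,0,0.048,0,0],[0,0,0,0,0.05,0,0]]], squeeze=20)

```text
time: 11.92
ee_pos: [0.4343, 0.261, 0.0445]
eef_rot: [0.681, 0.732, 0.0, 0.0]
ft_force: [-4.0, -0.9, 0.1]
width: 0.0008
grip_force: 1.6
```

Request:
step_arm(deltas=[[[0,0,0,0,0.003,0,0],[0,0,0,0,0.006,0,0],[0,0,0,0,0.009,0,0],[0,0,0,0,0.012,0,0],[0,0,0,0,0.015,0,0],[0,0,0,0,0.018,0,0],[0,0,0,0,0.021,0,0],[0,0,0,0,0.024,0,0],[0,0,0,0,0.027,0,0],[0,0,0,0,0.03,0,0],[0,0,0,0,0.033,0,0],[0,0,0,0,0.036,0,0],[0,0,0,0,0.038,0,0],[0,0,0,0,0.04,0,0]]])

```text
time: 13.68
ee_pos: [0.474, 0.264, 0.0445]
eef_rot: [0.681, 0.732, -0.0, -0.0]
ft_force: [-2.6, -0.0, 1.3]
width: 0.0003
grip_force: 1.8
```

Request:
step_arm(deltas=[[[0,0,0,0,0.003,0,0],[0,0,0,0,0.006,0,0],[0,0,0,0,0.009,0,0],[0,0,0,0,0.012,0,0],[0,0,0,0,0.015,0,0],[0,0,0,0,0.018,0,0],[0,0,0,0,0.021,0,0],[0,0,0,0,0.024,0,0],[0,0,0,0,0.027,0,0],[0,0,0,0,0.03,0,0],[0,0,0,0,0.033,0,0],[0,0,0,0,0.036,0,0],[0,0,0,0,0.04,0,0]]])

```text
time: 15.3
ee_pos: [0.5138, 0.2671, 0.0446]
eef_rot: [0.681, 0.732, 0.0, -0.0]
ft_force: [-5.0, 1.3, 2.2]
width: 0.0004
grip_force: 2.6
```

Request:
step_arm(deltas=[[[0,0,0,0,0.002,0,0],[0,0,0,0,0.004,0,0],[0,0,0,0,0.006,0,0],[0,0,0,0,0.008,0,0],[0,0,0,0,0.01,0,0],[0,0,0,0,0.012,0,0],[0,0,0,0,0.014,0,0],[0,0,0,0,0.016,0,0]]])

```text
time: 16.3
ee_pos: [0.5297, 0.2683, 0.0446]
eef_rot: [0.681, 0.732, 0.0, -0.0]
ft_force: [-5.6, 2.5, 1.6]
width: 0.0005
grip_force: 2.8
```

Request:
step_arm(deltas=[[[0,0,0,0,0.001,0,0],[0,0,0,0,0.002,0,0],[0,0,0,0,0.003,0,0],[0,0,0,0,0.004,0,0],[0,0,0,0,0.005,0,0],[0,0,0,0,0.006,0,0],[0,0,0,0,0.007,0,0],[0,0,0,0,0.008,0,0]]])

```text
time: 17.3
ee_pos: [0.5376, 0.269, 0.0447]
eef_rot: [0.681, 0.732, 0.0, -0.0]
ft_force: [-5.6, 1.5, 2.5]
width: 0.0005
grip_force: 2.9
```

Request:
step_arm(deltas=[[[0,0,0,0,0.001,0,0],[0,0,0,0,0.002,0,0]]])

```text
time: 17.55
ee_pos: [0.5396, 0.2692, 0.0446]
eef_rot: [0.681, 0.732, 0.0, -0.0]
ft_force: [-5.8, 1.9, 2.7]
width: 0.0005
grip_force: 2.9
```

Request:
step_arm(deltas=[[[0,0,0,0,0.001,0,0],[0,0,0,0,0.0015,0,0]]])

```text
time: 17.8
ee_pos: [0.541, 0.2693, 0.0446]
eef_rot: [0.681, 0.732, 0.0, -0.0]
ft_force: [-5.0, 3.3, 1.8]
width: 0.0003
grip_force: 2.9
```

Request:
step_arm(deltas=[[[0,0,0,0,0.0005,0,0],[0,0,0,0,0.001,0,0]]])

```text
time: 18.05
ee_pos: [0.542, 0.2694, 0.0445]
eef_rot: [0.681, 0.732, 0.0, -0.0]
ft_force: [-6.3, 2.7, 2.3]
width: 0.0004
grip_force: 2.9
```

Request:
step_arm(deltas=[[[0,0,0,0,0.0005,0,0],[0,0,0,0,0.001,0,0]]])

```text
time: 18.3
ee_pos: [0.5424, 0.2695, 0.0445]
eef_rot: [0.681, 0.732, -0.0, -0.001]
ft_force: [-9.6, 1.9, 6.2]
width: 0.0003
grip_force: 4.8
```

Request:
step_arm(deltas=[[[0,0,0,0,0.0005,0,0],[0,0,0,0,0.001,0,0]]])

```text
time: 18.55
ee_pos: [0.5425, 0.2695, 0.0445]
eef_rot: [0.681, 0.732, -0.001, -0.001]
ft_force: [-15.1, 0.6, 10.3]
width: 0.001
grip_force: 7.4
```

The force has jumped to 15 N with no further travel, so the box is at the stop. I'll back off, lift, clear the view and look.

Request:
step_arm(deltas=[[[0,0,0,0,-0.003,0,0],[0,0,0,0,-0.01,0,0],[0,0,0,0,-0.03,0,0],[0,0,0,0,-0.05,0,0],[0,0,0,0,-0.05,-0.05,0],[0,0,0,0,-0.05,-0.1,0],[0,0,0,0,-0.05,-0.15,0],[0,0,0,0.05,-0.09,-0.2,0],[0,0,0,0.1,-0.12,-0.2,0],[0,0,0,0.15,-0.15,-0.2,0],[0,0,0,0.2,-0.18,-0.2,0],[0,0,0,0.25,-0.2,-0.2,0],[0,0,0,0.25,-0.2,-0.2,0]]])

```text
time: 20.18
ee_pos: [0.323, 0.5076, 0.2439]
eef_rot: [0.679, 0.734, 0.0, -0.001]
ft_force: [0.8, -0.9, 0.4]
width: 0.0005
grip_force: 0.0
```

```bash
python3 - <<'E'
from bench import cams
import cv2,numpy as np
a=cams.camera("side")["img"][160:240,230:400,::-1];t=cams.camera("top")["img"][:,:,::-1]
cv2.imwrite("pics/top9.png",t);b=t[135:290,185:300]
cv2.imwrite("pics/c3.png",cv2.resize(b,None,fx=5,fy=3.8,interpolation=cv2.INTER_CUBIC));cv2.imwrite("pics/c4.png",cv2.resize(a,None,fx=4.5,fy=4.5,interpolation=cv2.INTER_CUBIC))
E
```

```text
(no output)
```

View pics/c3.png

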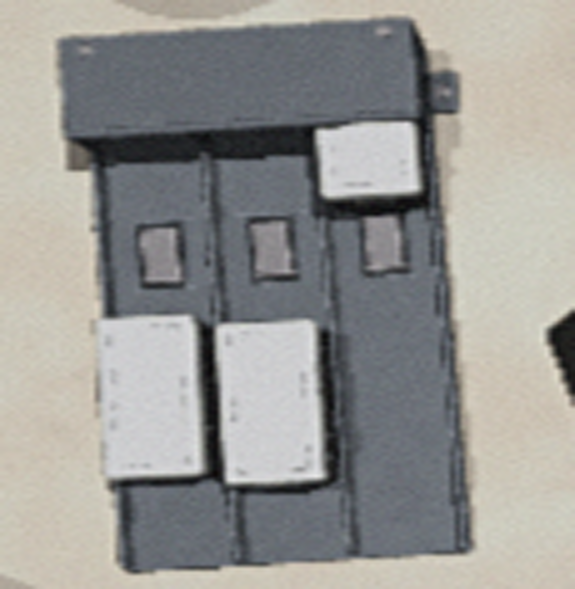

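View pics/c4.png

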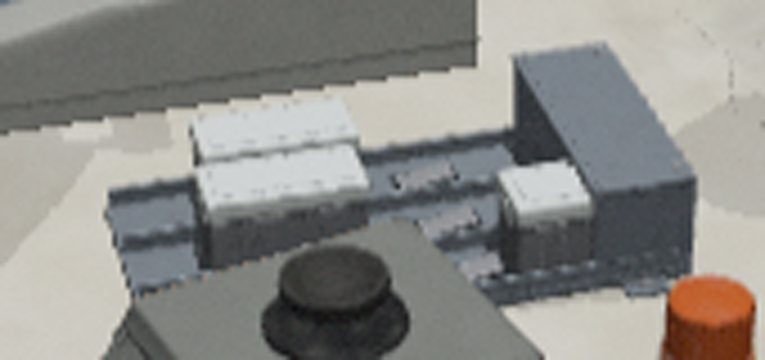

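```bash
python3 - <<'E'
from h import *
import cv2
q=[0.51447771,0.3103553,0.07072724];c,s=np.cos(q[2]),np.sin(q[2])
w=unproj(np.array([(322,201),(421,194),(108,481),(328,480)])/[5,3.8]+[185,135]-.4,.052);d=w[:,:2]-q[:2]
print((c*d[:,0]+s*d[:,1]).round(4))
# catch tile brightness profile along lane, before/after, each lane
for f in("top0","top9"):
    g=cv2.imread(f"pics/{f}.png",0)
    for x0,x1 in((214,219),(236,241),(259,264)): print(f,g[186:212,x0:x1].mean(1).astype(int).tolist())
E
```

```text
[ 0.0339  0.0348 -0.0996 -0.1047]
top0 [106, 108, 107, 109, 109, 108, 111, 101, 62, 119, 139, 139, 136, 138, 131, 132, 131, 129, 131, 127, 128, 129, 138, 69, 40, 101]
top0 [109, 109, 110, 111, 110, 110, 53, 88, 136, 138, 136, 134, 134, 131, 132, 129, 130, 132, 134, 136, 124, 89, 58, 100, 108, 107]
top0 [106, 105, 108, 110, 51, 64, 134, 144, 141, 138, 139, 137, 138, 140, 138, 135, 134, 134, 134, 124, 74, 85, 106, 108, 108, 106]
top9 [110, 108, 109, 110, 108, 110, 114, 103, 61, 123, 140, 139, 139, 138, 136, 136, 134, 130, 132, 131, 131, 132, 142, 71, 42, 102]
top9 [112, 111, 112, 109, 113, 113, 53, 90, 137, 142, 138, 136, 136, 134, 133, 134, 131, 134, 136, 138, 127, 90, 59, 101, 112, 108]
top9 [109, 50, 29, 19, 15, 45, 132, 146, 142, 141, 140, 140, 141, 140, 141, 136, 134, 138, 138, 128, 74, 86, 108, 109, 112, 108]
```

The right box's near face is at dock x ≈ 34–35 mm. Its catch looks exactly as it did at the start, so it's up. The empty boxes are at −100 and −105 mm. I'll hand the job in.

```bash
python3 -c "
from bench import r
print(r.close_job())"
```

```text
the job is handed in; nothing more can be done
None
```

The full box was the right one: it is home against the stop with its catch up as seen from above, both empty boxes are still on the apron, and the job is handed in (no verdict was returned).

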